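# Clamp a picture-frame corner

## Robot

A 7-joint arm with a two-finger parallel gripper is mounted at the origin on the work surface. World frame = base frame: x ahead of the robot, y to its left, z up, the work surface at z = 0. Lengths are in m, angles in rad, forces in N, time in s.
With the tool pointing down it reaches from about 0.425 to 1.025 m from the base axis. Payload 3.6 kg.
Tool frame: the origin (TCP) lies midway between the tips of the shut fingers; the grasp point (between the pads) lies 19 mm behind it (ctrl.pinch_z is the distance from the TCP to the grasp point, in m); z points along the fingers, x is the direction in which the jaws open and shut, and the axes are right-handed (so a half turn about z gives the same grasp; the last joint's range is limited). The gripper opens to 85 mm and grips with 20 to 120 N. Pads are 22 mm wide; open, the fingers measure 114 mm over their backs; the gripper's body (76 mm by 85 mm) begins 54 mm behind the grasp point. The pads swing forward as they close: fully open they stand 13 mm farther back than shut.
Start: joints at [1.032, 0.591, 0.048, 1.609, -0.033, 0.943, -0.034], TCP at [0.312, -0.654, 0.231] pointing down, gripper open.
Joint ranges: [-2.69, 2.69], [-0.47, 2.24], [-1.27, 1.36], [0.19, 2.51], [-1.53, 4.68], [0.08, 2.07], [-3.09, 3.09]. Speed limits (rad/s): [2.57, 2.57, 3.14, 3.14, 3.14, 3.14, 3.14].

## Interface

Orientations are given as a 3x3 rotation matrix whose columns are the frame's x, y, z axes.
In Python, from station import telemetry, imaging, ticket, ctrl gives the robot as it stands. The module is installed in compiled form; this text tells all that it offers.
- The arm moves only by the shell command python3 -m inch 'ROWS' [FORCE]. ROWS is JSON, a list that holds one entry, the list of rows, each a list of 5 numbers: the shift along the world's x, y, z each as a share of 0.2 m, from -1 to 1, then the turn about the world's z as a share of 360 degrees, from -1 to 1, then the gripper's target within -1 to 1 (fully open at 1, half-way at 0, shut at -1). In form: [[[x, y, z, roll, fingers], ...]]. A call has 1 to 10 rows; each row is the pose to reach, as a shift and turn from the pose measured when the call began, turning the shorter way round; what a row does not reach only later rows make up. A row lasts 1/12 s, in which the tool goes at most 41.7 mm and 7.16 degrees, less where a joint would pass 70% of its speed; a pose out of reach is approached as far as the arm can. A call with a number of a shift or a turn outside -1 to 1 is refused whole. A call with a gripper value outside its range is refused whole. The fingers move at their own pace and stop on an object; FORCE is the grip in N (left out, the last holds). Time passes only in rows, so rows that repeat a pose let the fingers close. It gives the time, the measured TCP pose, the force and the opening at its end, in the units of the state.
- telemetry.state(): the state, without advancing time (a new reading comes with each control period).
- imaging.get_image(name): name is "scene" or "top" or "wrist"; returns a dict with "img" (384x512x3 uint8, red, green, blue), "camera_matrix" (3x3 intrinsics, pixels), "R" (3x3) and "t" (3): a world point X has camera coordinates R X + t; the wrist camera has in their place "T_tool_cam" (4x4, takes a point from camera to tool coordinates, whose origin is the TCP and whose axes are the tool frame's). Camera axes: x right, y down, z forward; pixel columns grow to the right and rows downward; lengths in m; the calibration is good to about 2 mm. A picture is of the moment at which its call begins: read the wrist's pose just before it. There is no depth.
- ticket.close_job(): hands the job in, once; it reports no verdict.
The state is a dict: "clock": time; "joints": joint angles; "qd": joint speeds; "joint_torque": joint torques, N m; "tool_pos": TCP position; "tool_rot": TCP orientation; "contact_force": force on the tool from outside, world axes, zero at the start; "moment": the same for the moment, N m; "gripper_width": finger opening in m.
Only numpy, scipy, OpenCV 4.12 (cv2) and the standard library are available. Lean on these libraries where they do the work, as an engineer would, in place of code of your own. Each camera call takes 0.05 s, during which the arm holds its last target. There are 200 camera calls.

## Task

Set the two oak picture-frame rails in the mitre clamp, one along each wing with its long outer edge against the fence and its pointed end right in the corner, so that the two mitres close. Then wind the crank clockwise until the rubber pad comes down on the joint, snug it with about a third of a turn more, so that it holds both rails but does not bruise the oak, and let go. Leave the bottle, the remote and the jar as they are.

Things in the scene. Friction and masses are not known exactly. Their poses are not given: they have to be found in the camera images.
- clamp: Mitre clamp fixed to the table: grey V-shaped base 12 mm thick, two wings at a right angle coming towards the robot, a post and overhanging arm behind the corner. Origin: the fence's inner corner, at table height; x runs along the left wing (as the robot sees it), y along the right wing, z up. The base ends 150 mm along each wing and 36 mm inside the fence. Post at x = y = -34 mm, 108 mm high.
- corner (a point): Inner corner of the low aluminium fence, 27 mm above the table. In the clamp's frame its faces are y = 0 (left wing) and x = 0 (right wing), 18 mm high over the base, ending 75 mm from the corner. A seated left rail fills y 0 to 22 mm, a right one x 0 to 22 mm, z 12 to 42 mm, the point of each at this corner.
- long_rail_mid (a point): Centre (15 mm up) of the longer oak rail, loose, about 85 g: 230 mm long at the outer edge, 186 mm at the inner, 22 mm wide, 30 mm high, both ends mitred 45 degrees. x along the rail, y towards the outer edge (11 mm off), z up. A rebate 6 wide, 10 high runs under the inner edge. It fits either wing: its +x end meets the corner on the left wing, its -x end on the right.
- long_rail_end_p (a point): Sharp outer corner, half-way up, of the longer rail's +x end: 115 mm along x from its centre and 11 mm along y.
- long_rail_end_m (a point): Sharp outer corner, half-way up, of the longer rail's -x end: 115 mm along x from its centre and 11 mm along y.
- short_rail_mid (a point): Centre (15 mm up) of the shorter oak rail, loose, about 65 g: 180 mm long at the outer edge, 136 mm at the inner, 22 mm wide, 30 mm high, both ends mitred 45 degrees. x along the rail, y towards the outer edge (11 mm off), z up. A rebate 6 wide, 10 high runs under the inner edge. It fits either wing: its +x end meets the corner on the left wing, its -x end on the right.
- short_rail_end_p (a point): Sharp outer corner, half-way up, of the shorter rail's +x end: 90 mm along x from its centre and 11 mm along y.
- short_rail_end_m (a point): Sharp outer corner, half-way up, of the shorter rail's -x end: 90 mm along x from its centre and 11 mm along y.
- crank (a joint): Angle of the crank of the clamp's screw (rad): grows clockwise as seen from above, which lowers the pad 8 mm a turn (1.27 mm a rad). Starts between 0.8 and 7.0, so pointing any way; at 11.0 the pad meets the seated rails. Turning takes about 3.6 N at the grip, 1 N more when snug by a third of a turn; the screw stays where it is left.
- crank_grip (a point): Centre of the crank's upright black revolving grip: 20 mm across, 40 mm high, 42 mm from the screw's axis, 178 to 186 mm above the table at the start. It spins freely on its pin, so it can be pinched from above and led round in a circle without turning the hand. The crank's arm lies 21 mm below this point. It goes down with the screw.
- spindle_top (a point): Top of the steel screw on its upright axis, which stands at x = 13, y = 13 mm in the clamp's frame. It goes down with the screw. The clamp's fixed arm below spans z 80 to 112 mm.
- pad_face (a point): Centre of the underside of the sprung foot under the screw, a round black rubber pad 46 mm across, on the screw's axis; it does not turn. It starts 5 to 13 mm above the seated rails' tops and meets them 42 mm above the table. From there the foot gives: each further mm of screw travel adds about 14 N (a third of a turn about 37 N). 12 to 95 N in all is snug, over 110 N bruises the oak.
- beer_bottle_mid (a point): Bystander: centre of an amber glass bottle, 60 mm across, 215 mm high, standing.
- remote_mid (a point): Bystander: centre of a black remote control lying flat, 155 x 42 x 18 mm.
- pin_jar_mid (a point): Bystander: centre of a small glass jar of framing pins, 56 mm across, 55 mm high, standing.
Not all that is in view belongs to the job. Leave any green or red look-alike of the part that bears long_rail_mid alone.

How it is judged:
On the way, in this order (a step that is already met when the one before it is completed fails the run):
1. one rail lies in the clamp, its outer edge along the fence and its point in the corner (((horizontal distance between long_rail_end_p and corner below 0.005 m and angle between the x axis of long_rail_mid and the x axis of clamp, either way round below 0.06 rad and angle between long_rail_mid's own z axis and vertical below 0.06 rad and height (world z) of long_rail_mid below 0.0305 m) or (horizontal distance between long_rail_end_m and corner below 0.005 m and angle between the x axis of long_rail_mid and the y axis of clamp, either way round below 0.06 rad and angle between long_rail_mid's own z axis and vertical below 0.06 rad and height (world z) of long_rail_mid below 0.0305 m) or (horizontal distance between short_rail_end_p and corner below 0.005 m and angle between the x axis of short_rail_mid and the x axis of clamp, either way round below 0.06 rad and angle between short_rail_mid's own z axis and vertical below 0.06 rad and height (world z) of short_rail_mid below 0.0305 m) or (horizontal distance between short_rail_end_m and corner below 0.005 m and angle between the x axis of short_rail_mid and the y axis of clamp, either way round below 0.06 rad and angle between short_rail_mid's own z axis and vertical below 0.06 rad and height (world z) of short_rail_mid below 0.0305 m)) and contact force between pad and anything else below 1 N), for 0.2 s.
2. both rails lie so, the mitres closed, the pad still clear of them ((((horizontal distance between long_rail_end_p and corner below 0.005 m and angle between the x axis of long_rail_mid and the x axis of clamp, either way round below 0.06 rad and angle between long_rail_mid's own z axis and vertical below 0.06 rad and height (world z) of long_rail_mid below 0.0305 m) and (horizontal distance between short_rail_end_m and corner below 0.005 m and angle between the x axis of short_rail_mid and the y axis of clamp, either way round below 0.06 rad and angle between short_rail_mid's own z axis and vertical below 0.06 rad and height (world z) of short_rail_mid below 0.0305 m)) or ((horizontal distance between long_rail_end_m and corner below 0.005 m and angle between the x axis of long_rail_mid and the y axis of clamp, either way round below 0.06 rad and angle between long_rail_mid's own z axis and vertical below 0.06 rad and height (world z) of long_rail_mid below 0.0305 m) and (horizontal distance between short_rail_end_p and corner below 0.005 m and angle between the x axis of short_rail_mid and the x axis of clamp, either way round below 0.06 rad and angle between short_rail_mid's own z axis and vertical below 0.06 rad and height (world z) of short_rail_mid below 0.0305 m))) and contact force between pad and anything else below 1 N), for 0.2 s.
3. the pad has come down on both rails ((((horizontal distance between long_rail_end_p and corner below 0.005 m and angle between the x axis of long_rail_mid and the x axis of clamp, either way round below 0.06 rad and angle between long_rail_mid's own z axis and vertical below 0.06 rad and height (world z) of long_rail_mid below 0.0305 m) and (horizontal distance between short_rail_end_m and corner below 0.005 m and angle between the x axis of short_rail_mid and the y axis of clamp, either way round below 0.06 rad and angle between short_rail_mid's own z axis and vertical below 0.06 rad and height (world z) of short_rail_mid below 0.0305 m)) or ((horizontal distance between long_rail_end_m and corner below 0.005 m and angle between the x axis of long_rail_mid and the y axis of clamp, either way round below 0.06 rad and angle between long_rail_mid's own z axis and vertical below 0.06 rad and height (world z) of long_rail_mid below 0.0305 m) and (horizontal distance between short_rail_end_p and corner below 0.005 m and angle between the x axis of short_rail_mid and the x axis of clamp, either way round below 0.06 rad and angle between short_rail_mid's own z axis and vertical below 0.06 rad and height (world z) of short_rail_mid below 0.0305 m))) and contact force between pad and long_rail above 1 N and contact force between pad and short_rail above 1 N), for 0.05 s.
4. the pad is snug on both rails ((((horizontal distance between long_rail_end_p and corner below 0.005 m and angle between the x axis of long_rail_mid and the x axis of clamp, either way round below 0.06 rad and angle between long_rail_mid's own z axis and vertical below 0.06 rad and height (world z) of long_rail_mid below 0.0305 m) and (horizontal distance between short_rail_end_m and corner below 0.005 m and angle between the x axis of short_rail_mid and the y axis of clamp, either way round below 0.06 rad and angle between short_rail_mid's own z axis and vertical below 0.06 rad and height (world z) of short_rail_mid below 0.0305 m)) or ((horizontal distance between long_rail_end_m and corner below 0.005 m and angle between the x axis of long_rail_mid and the y axis of clamp, either way round below 0.06 rad and angle between long_rail_mid's own z axis and vertical below 0.06 rad and height (world z) of long_rail_mid below 0.0305 m) and (horizontal distance between short_rail_end_p and corner below 0.005 m and angle between the x axis of short_rail_mid and the x axis of clamp, either way round below 0.06 rad and angle between short_rail_mid's own z axis and vertical below 0.06 rad and height (world z) of short_rail_mid below 0.0305 m))) and contact force between pad and long_rail above 5 N and contact force between pad and short_rail above 5 N), for 0.2 s.
At the end, for the whole second after the job is handed in: One rail on each wing, flat on the base and at rest: the point of each within 5 mm of the fence corner, each parallel to its fence within 0.06 rad; the pad presses each rail with more than 5 N and with less than 100 N in all; the crank is still (all of step 4 and contact force between pad and anything else below 100 N and linear speed of each of long_rail, short_rail below 0.01 m/s and velocity of joint crank between -0.05 and 0.05 rad/s); the robot touches nothing.
It fails at once if the screw is overtightened: the pad presses with more than 110 N (contact force between pad and anything else above 110 N).
It fails at once if the bottle is shoved more than 40 mm or knocked over (distance of beer_bottle_mid from where it was at the start of the episode above 0.04 m or angle between beer_bottle_mid's own z axis and vertical above 0.5 rad).
It fails at once if the remote control is shoved more than 40 mm or knocked over (distance of remote_mid from where it was at the start of the episode above 0.04 m or angle between remote_mid's own z axis and vertical above 0.5 rad).
It fails at once if the jar is shoved more than 40 mm or knocked over (distance of pin_jar_mid from where it was at the start of the episode above 0.04 m or angle between pin_jar_mid's own z axis and vertical above 0.5 rad).
It also fails if it takes over 72 s, if anything falls off the work surface, if the arm or the gripper's body presses on something with over 40 N, if the wrist force passes 120 N, or if a joint passes its speed limit or range.

## Working session

There is one attempt and no reset: what is moved stays moved. The work goes in short steps, Python scripts to look and compute and a shell command to move; the robot and the scene stay as the last step left them, time stands still between calls to the robot, and variables do not carry over. Pictures are saved under pics/ and viewed, about 8 in all and at most 12, crops included, and the job is handed in when it is done.

```bash
mkdir -p pics; cat > h.py <<'E'
import numpy as np, cv2
from station import telemetry, imaging, ticket, ctrl
def grab(n):
    d=imaging.get_image(n); s=None
    return d
def save(n,img): cv2.imwrite('pics/'+n+'.png',cv2.cvtColor(img,cv2.COLOR_RGB2BGR))
def Rt(d,st=None):
    if 'R' in d: return np.array(d['R']),np.array(d['t'])
    T=np.array(d['T_tool_cam']); W=np.eye(4); W[:3,:3]=st['tool_rot']; W[:3,3]=st['tool_pos']
    M=np.linalg.inv(W@T); return M[:3,:3],M[:3,3]
def onplane(d,px,z,st=None):
    R,t=Rt(d,st); px=np.atleast_2d(np.array(px,float)); z=np.broadcast_to(z,(len(px),))
    r=(R.T@np.linalg.inv(d['camera_matrix'])@np.c_[px,np.ones(len(px))].T).T
    c=-R.T@t
    return c+r*((z-c[2])/r[:,2])[:,None]
def proj(d,P,st=None):
    R,t=Rt(d,st); q=(R@np.atleast_2d(P).T).T+t; q=q@np.array(d['camera_matrix']).T
    return q[:,:2]/q[:,2:]
E
python3 - <<'E'
from h import *
st=telemetry.state(); print({k:np.round(v,3).tolist() for k,v in st.items()}, ctrl.pinch_z)
a=grab('scene');b=grab('top')
import pickle; pickle.dump((a,b),open('s0.pkl','wb'))
for d in (a,b): print(np.round(d['camera_matrix'],1).tolist(), np.round(-np.array(d['R']).T@d['t'],3))
save('a',cv2.resize(a['img'],(800,600)));save('b',cv2.resize(b['img'],(800,600)))
E
```

```text
{'clock': 0.0, 'joints': [1.033, 0.592, 0.048, 1.61, -0.033, 0.943, -0.034], 'qd': [0.0, -0.002, -0.001, 0.001, -0.0, -0.0, 0.001], 'joint_torque': [0.0, -54.868, 1.547, -19.812, 0.009, 0.009, 0.0], 'tool_pos': [0.312, -0.654, 0.23], 'tool_rot': [[0.43, -0.903, -0.001], [-0.903, -0.43, 0.002], [-0.002, 0.0, -1.0]], 'contact_force': [-0.169, 0.801, -0.815], 'moment': [-0.007, 0.012, 0.079], 'gripper_width': 0.085} 0.0187
[[426.4, 0.0, 250.8], [0.0, 426.4, 191.6], [0.0, 0.0, 1.0]] [ 1.148 -0.872  1.001]
[[418.8, 0.0, 256.0], [0.0, 418.8, 187.5], [0.0, 0.0, 1.0]] [0.209 0.053 1.642]
```

View pics/b.png

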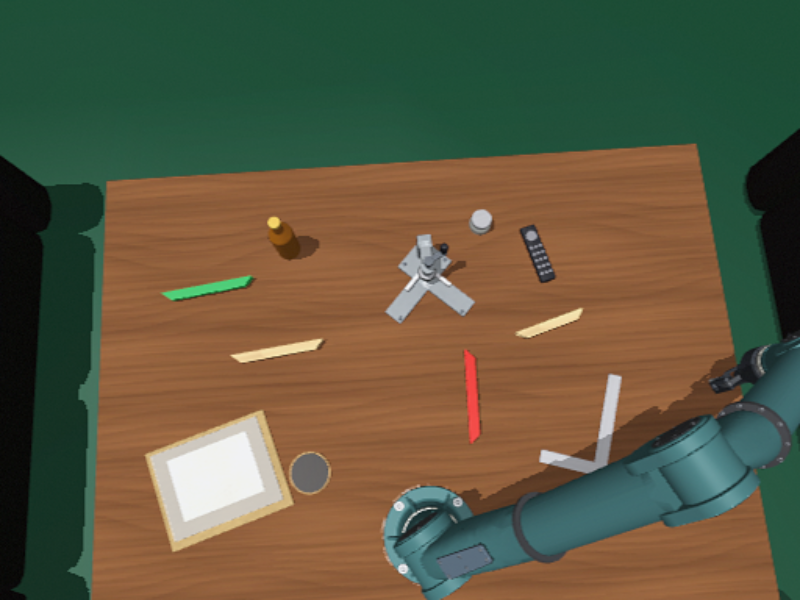

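View pics/a.png

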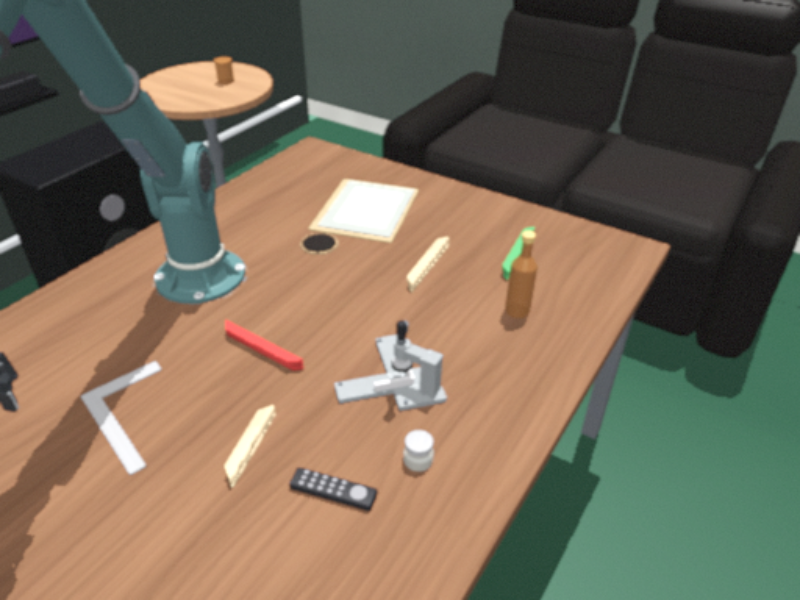

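Candidates (800×600 top view): the oak rails at (277,350) long and (550,323) short are the ones wanted. The green rail (208,288), red rail (472,395), white square (590,430) and oak picture frame (220,480) are not. Next I measure and check in one close crop.

```bash
python3 - <<'E'
from h import *
import pickle; a,b=pickle.load(open('s0.pkl','rb'))
im=b['img']; hsv=cv2.cvtColor(im,cv2.COLOR_RGB2HSV)
for n,(x0,y0,x1,y1) in dict(long=(140,205,215,240),short=(320,190,380,222)).items():
    m=np.zeros(im.shape[:2],np.uint8); s=im[y0:y1,x0:x1].astype(int)
    m[y0:y1,x0:x1]=((s[...,2]>110)&(s[...,0]>170)).astype(np.uint8)
    c=max(cv2.findContours(m,cv2.RETR_EXTERNAL,cv2.CHAIN_APPROX_NONE)[0],key=cv2.contourArea)
    ap=cv2.approxPolyDP(c,1.6,True)[:,0]; print(n,m.sum(),ap.tolist())
    P=onplane(b,ap,0.03); print(np.round(P[:,:2],4).tolist()); print([round(float(np.linalg.norm(P[i]-P[i-1])),3) for i in range(len(P))])
def crop(x0,y0,x1,y1,w,h): return cv2.resize(im[y0:y1,x0:x1],(w,h),interpolation=cv2.INTER_CUBIC)
C=np.vstack([np.hstack([crop(140,205,220,240,400,175),crop(310,190,390,225,400,175)]),crop(225,140,325,215,533,400) if 0 else cv2.copyMakeBorder(crop(235,140,325,212,500,400),0,0,0,300,cv2.BORDER_CONSTANT)])
ai=a['img']; C[175:,500:]=cv2.resize(ai[200:270,205:258],(300,400),interpolation=cv2.INTER_CUBIC)
save('c',C)
E
```

```text
long 340 [[205, 217], [148, 227], [153, 231], [201, 223]]
[[0.4805, 0.2372], [0.4563, 0.4588], [0.4395, 0.4397], [0.4581, 0.2536]]
[0.028, 0.223, 0.025, 0.187]
short 251 [[372, 197], [333, 211], [330, 214], [339, 215], [370, 203]]
[[0.5156, -0.4206], [0.4705, -0.2617], [0.4595, -0.2488], [0.4532, -0.2833], [0.4923, -0.4096]]
[0.026, 0.165, 0.017, 0.035, 0.132]
```

View pics/c.png

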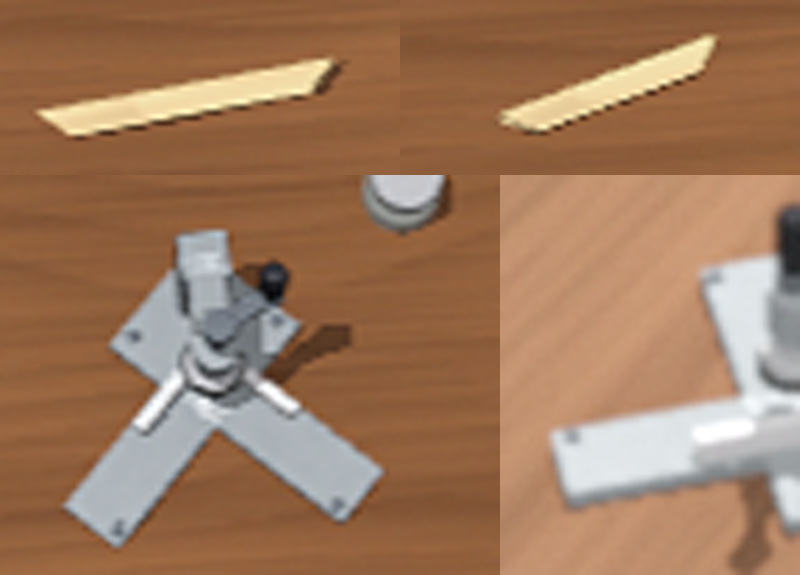

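The crop shows both oak rails with the long outer edge on the far side. So the long rail suits the left wing (right end to the corner) and the short rail the right wing (left end to the corner). The crank points back and right, at about (272,275), clear of the wings. Next comes a rough clamp pose and the wrist-camera geometry.

```bash
python3 - <<'E'
from h import *
import pickle; a,b=pickle.load(open('s0.pkl','rb'))
f=lambda x,y:(235+x*.18,140+(y-175)*.18)
P=onplane(b,[f(118,547),f(208,435),f(342,522)],0.012)[:,:2]
u=P[0]-P[1];v=P[2]-P[1];print(P.round(3),np.linalg.norm(u),np.linalg.norm(v))
u/=np.linalg.norm(u);v/=np.linalg.norm(v);print(u,v,u@v)
w=u-v; w/=np.linalg.norm(w); s=(u+v)/np.linalg.norm(u+v); cx=(s+w)/2**.5; cy=(s-w)/2**.5
o=P[1]-.036*(cx+cy); print('corner',o,'cx',cx,'cy',cy)
g=onplane(b,[f(272,270)],0.2)[0,:2]; ax=o+.013*(cx+cy); print('grip',g,'axis',ax,g-ax,np.linalg.norm(g-ax))
d=grab('wrist'); print(np.round(d['T_tool_cam'],3),np.round(d['camera_matrix'],1))
E
```

```text
[[ 0.51   0.036]
 [ 0.587 -0.035]
 [ 0.517 -0.125]] 0.10434083913645992 0.11439744395687695
[-0.74075184  0.67177877] [-0.61189434 -0.79093952] -0.07807451466745785
corner [ 0.63795723 -0.0300751 ] cx [-0.76643078  0.64232691] cy [-0.64232691 -0.76643078]
grip [ 0.65021494 -0.07408877] axis [ 0.61964338 -0.03168845] [ 0.03057155 -0.04240031] 0.05227242469504998
[[ 1.    -0.002  0.001 -0.   ]
 [ 0.001  0.947  0.322 -0.083]
 [-0.001 -0.322  0.947 -0.143]
 [ 0.     0.     0.     1.   ]] [[286.2   0.  253.3]
 [  0.  286.2 191.1]
 [  0.    0.    1. ]]
```

```bash
python3 -m inch '[[[0.2,0.86,0.06,0.083,1],[0.2,0.86,0.06,0.083,1],[0.2,0.86,0.06,0.083,1],[0.2,0.86,0.06,0.083,1],[0.2,0.86,0.06,0.083,1]]]'
python3 -m inch '[[[0.2,0.9,0.06,0.085,1],[0.2,0.9,0.06,0.085,1],[0.2,0.9,0.06,0.085,1],[0.2,0.9,0.06,0.085,1],[0.2,0.9,0.06,0.085,1]]]'
```

```text
clock: 0.57
tool_pos: [0.3542, -0.4737, 0.2423]
tool_rot: [[0.83, -0.558, -0.001], [-0.558, -0.83, 0.007], [-0.005, -0.005, -1.0]]
contact_force: [1.0, 0.4, 0.1]
gripper_width: 0.0852
clock: 0.98
tool_pos: [0.3947, -0.2893, 0.2544]
tool_rot: [[0.999, -0.05, -0.005], [-0.05, -0.999, 0.007], [-0.005, -0.007, -1.0]]
contact_force: [0.9, -0.6, 0.3]
gripper_width: 0.0855
```

```bash
python3 -m inch '[[[0.2,0.8,0.06,0.085,1],[0.2,0.8,0.06,0.085,1],[0.2,0.8,0.06,0.085,1],[0.2,0.8,0.06,0.085,1],[0.2,0.8,0.06,0.085,1]]]'
python3 -m inch '[[[0.2,0.8,0.06,0.078,1],[0.2,0.8,0.06,0.078,1],[0.2,0.8,0.06,0.078,1],[0.2,0.8,0.06,0.078,1],[0.2,0.8,0.06,0.078,1],[0.2,0.8,0.06,0.078,1],[0.2,0.8,0.06,0.078,1]]]'
python3 - <<'E'
from h import *
import pickle
st=telemetry.state(); print(max(np.abs(st['qd'])))
d=grab('wrist'); pickle.dump((d,st),open('w1.pkl','wb')); save('w1',cv2.resize(d['img'],(800,600)))
E
```

```text
clock: 1.4
tool_pos: [0.437, -0.1212, 0.2676]
tool_rot: [[0.877, 0.48, -0.004], [0.48, -0.877, 0.006], [-0.001, -0.008, -1.0]]
contact_force: [-0.2, -0.5, 0.1]
gripper_width: 0.0855
clock: 1.98
tool_pos: [0.4767, 0.0384, 0.2793]
tool_rot: [[0.549, 0.836, -0.008], [0.836, -0.549, 0.003], [-0.002, -0.008, -1.0]]
contact_force: [-0.5, -0.3, -0.4]
gripper_width: 0.0852
0.03525102786139232
```

View pics/w1.png

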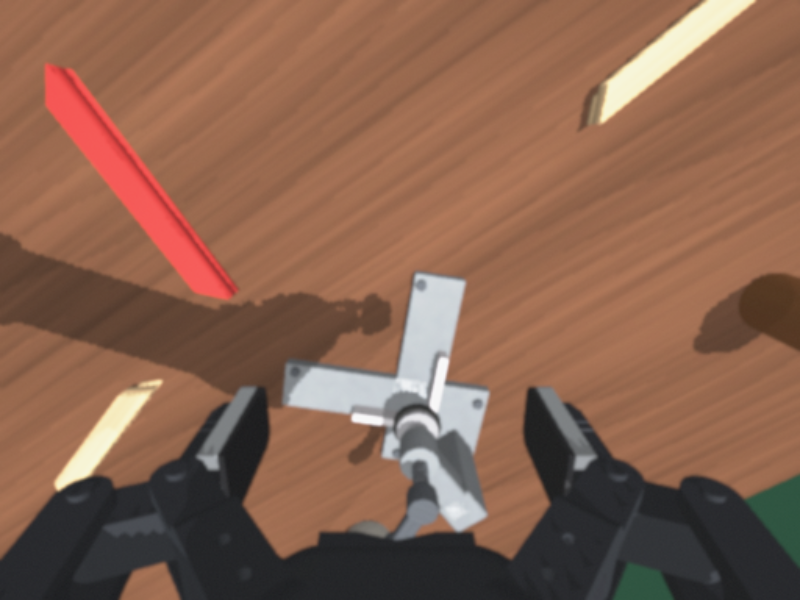

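The wrist view shows the clamp at about (400,380) px (800 scale): left wing up the image, right wing to the left, crank grip pointing down the image at (420,490). I'll fit its pose from the base edges.

```bash
cat > clampfit.py <<'E'
from h import *
import pickle
from scipy.optimize import least_squares
d,st=pickle.load(open('w1.pkl','rb')); im=d['img']
g=cv2.GaussianBlur(cv2.cvtColor(im,cv2.COLOR_RGB2HSV),(3,3),0); sat=g[...,1].astype(float); val=im.max(2).astype(float)
def edge(p,q,inside):
    # sat profile across line: position where saturation crosses midway, and where brightness jumps
    p,q,c=[np.array(k)*.64 for k in (p,q,inside)]; t=(q-p)/np.linalg.norm(q-p); n=np.array([-t[1],t[0]]); n*=np.sign((c-p)@n)
    s=np.arange(-6,6.01,.25); out=[]; prof=[]
    for f in np.linspace(.2,.8,13):
        x=p+(q-p)*f+n*s[:,None]; x32=x.astype(np.float32)
        pr=cv2.remap(sat.astype(np.float32),x32[:,0].reshape(1,-1),x32[:,1].reshape(1,-1),cv2.INTER_LINEAR)[0]
        vr=cv2.remap(val.astype(np.float32),x32[:,0].reshape(1,-1),x32[:,1].reshape(1,-1),cv2.INTER_LINEAR)[0]
        prof.append(np.r_[pr,vr]); mid=(pr[:4].mean()+pr[-4:].mean())/2
        k=np.where(pr<mid)[0]; 
        if len(k): out.append(x[k[0]])
    m=np.mean(prof,0); L=len(s); print('sat',m[:L:4].round().astype(int),'val',m[L::4].round().astype(int)); return np.array(out)
E_=[((415,272),(397,375),(430,330),1,.036),((415,272),(466,280),(440,300),0,.15),((288,360),(397,375),(340,385),0,.036),((288,360),(284,402),(320,380),1,.15)]
pts=[edge(*e[:3]) for e in E_]
for zs in ((.012,)*4,(0,0,0,.012),(.006,.006,.006,.012)):
    W=[onplane(d,p,z,st)[:,:2] for p,z in zip(pts,zs)]
    def res(v):
        cx=np.array([np.cos(v[2]),np.sin(v[2])]); cy=np.array([-cx[1],cx[0]]); r=[]
        for w,e in zip(W,E_): r+=list((w-v[:2])@(cy if e[3] else cx)-e[4])
        return np.array(r)
    s=least_squares(res,[.638,-.03,2.44],loss='soft_l1',f_scale=.001); r=res(s.x)
    print(zs,s.x.round(4),'edge means mm',[round(1e3*float(np.mean(k)),1) for k in np.split(r,np.cumsum([len(w) for w in W])[:-1])])
E
python3 clampfit.py
```

```text
sat [123 123 123 118  93  49  19  13  13  12  12  12  12] val [152 152 151 143 128 125 160 201 215 217 216 216 217]
sat [124 124 122 112  83  43  18  13  13  11  10  11  12] val [158 158 156 152 141 132 155 195 216 219 217 215 213]
sat [122 122 121 113  91  54  23  13  14  14  14  13  13] val [140 141 142 141 133 117 106 121 157 193 210 213 214]
sat [115 114 109  88  51  22  12  13  15  16  16  16  15] val [ 92  92  92  95 105 120 133 136 133 134 139 146 155]
(0.012, 0.012, 0.012, 0.012) [ 0.6414 -0.0362  2.3887] edge means mm [0.8, -1.0, 1.1, -0.8]
(0, 0, 0, 0.012) [ 0.6451 -0.0382  2.4002] edge means mm [-0.1, 0.1, -0.1, 0.1]
(0.006, 0.006, 0.006, 0.012) [ 0.6432 -0.0372  2.394 ] edge means mm [0.4, -0.4, 0.4, -0.4]
```

Clamp fit: corner (0.6451, -0.0382), left-wing direction 2.400 rad, residuals about 0.1 mm. Next is a close look above the long rail.

```bash
python3 -m inch '[[[-0.05,0.8,-0.2,-0.07,1],[-0.05,0.8,-0.2,-0.07,1],[-0.05,0.8,-0.2,-0.07,1],[-0.05,0.8,-0.2,-0.07,1],[-0.05,0.8,-0.2,-0.07,1]]]'
python3 -m inch '[[[-0.05,0.8,-0.6,-0.07,1],[-0.05,0.8,-0.6,-0.07,1],[-0.05,0.8,-0.6,-0.07,1],[-0.05,0.8,-0.6,-0.07,1],[-0.05,0.8,-0.6,-0.07,1],[-0.05,0.8,-0.6,-0.07,1],[-0.05,0.8,-0.6,-0.07,1]]]'
cat > railfit.py <<'E'
from h import *
import sys
def fit(tag,L,near=None):
    st=telemetry.state(); d=grab('wrist'); im=d['img'].astype(int)
    m=((im[...,2]>95)&(im[...,0]>150)&(im[...,0]-im[...,2]<130)&(im[...,0]>im[...,2]+15)).astype(np.uint8)
    m=cv2.morphologyEx(m,cv2.MORPH_OPEN,np.ones((3,3)))
    c=max(cv2.findContours(m,cv2.RETR_EXTERNAL,cv2.CHAIN_APPROX_NONE)[0],key=cv2.contourArea)
    ap=cv2.approxPolyDP(c,3,True)[:,0]; P=onplane(d,ap,.03,st)
    print(ap.tolist()); print(P[:,:2].round(4).tolist()); print('sides',[round(float(np.linalg.norm(P[i]-P[i-1])),3) for i in range(len(P))],'tcp',np.round(st['tool_pos'],4),'qd',np.abs(st['qd']).max().round(3))
    v=cv2.drawContours(d['img'].copy(),[c],-1,(255,0,255),1); save(tag,v); return d,st
if __name__=='__main__': fit(sys.argv[1],float(sys.argv[2]))
E
python3 railfit.py w2 .23
```

```text
clock: 2.45
tool_pos: [0.4659, 0.1982, 0.2382]
tool_rot: [[0.856, 0.516, -0.007], [0.516, -0.856, 0.006], [-0.003, -0.009, -1.0]]
contact_force: [1.3, 0.4, 0.7]
gripper_width: 0.0854
clock: 3.03
tool_pos: [0.4551, 0.3577, 0.1162]
tool_rot: [[0.995, 0.103, -0.007], [0.103, -0.995, 0.006], [-0.006, -0.006, -1.0]]
contact_force: [0.1, -1.3, -0.7]
gripper_width: 0.0854
[[269, 64], [239, 95], [245, 298], [264, 314], [269, 231]]
[[0.4557, 0.4625], [0.4356, 0.4387], [0.4575, 0.2541], [0.4779, 0.2372], [0.472, 0.3276]]
sides [0.136, 0.031, 0.186, 0.027, 0.091] tcp [0.4551 0.3577 0.1162] qd 0.051
```

View pics/w2.png

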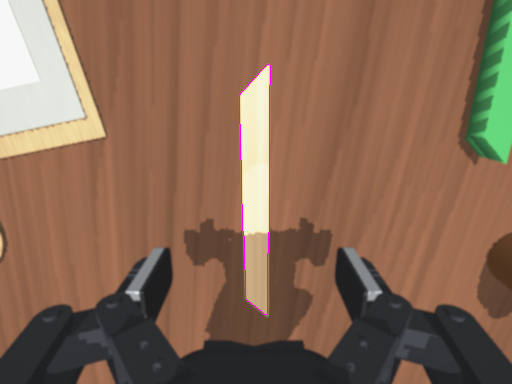

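Mask fits the rail well: the centre is about (0.4567, 0.3481) with axis at -83.8°, and the tool is already over the grasp spot. Down and grip.

```bash
python3 -m inch '[[[0,0,-0.25,0,1],[0,0,-0.4,0,1],[0,0,-0.555,0,1],[0,0,-0.555,0,1],[0,0,-0.555,0,1]]]'
python3 -m inch '[[[0,0,0,0,-1],[0,0,0,0,-1],[0,0,0,0,-1],[0,0,0,0,-1],[0,0,0,0,-1],[0,0,0,0,-1],[0,0,0,0,-1],[0,0,0,0,-1]]]' 60
```

```text
clock: 3.5
tool_pos: [0.4569, 0.3528, 0.006]
tool_rot: [[0.995, 0.097, -0.007], [0.097, -0.995, 0.002], [-0.006, -0.003, -1.0]]
contact_force: [0.9, 0.7, -1.3]
gripper_width: 0.0857
clock: 4.17
tool_pos: [0.4576, 0.3534, 0.0073]
tool_rot: [[0.995, 0.098, -0.005], [0.098, -0.995, 0.003], [-0.004, -0.003, -1.0]]
contact_force: [-0.6, -1.5, 6.7]
gripper_width: 0.0208
```

```bash
python3 -m inch '[[[0,0,0.2,0,-1],[0,0,0.4,0,-1],[0.05,-0.2,0.4,0.02,-1],[0.08,-0.4,0.4,0.04,-1],[0.11,-0.6,0.4,0.058,-1],[0.12,-0.7,0.4,0.058,-1],[0.12,-0.7,0.4,0.058,-1]]]'
python3 -m inch '[[[0.03,-0.2,0,0.02,-1],[0.06,-0.4,0,0.04,-1],[0.11,-0.6,0,0.058,-1],[0.13,-0.72,0,0.0585,-1],[0.13,-0.72,0,0.0585,-1],[0.13,-0.72,0,0.0585,-1],[0.13,-0.72,0,0.0585,-1]]]'
```

```text
clock: 4.75
tool_pos: [0.4816, 0.2052, 0.0866]
tool_rot: [[0.899, 0.438, -0.008], [0.438, -0.899, -0.006], [-0.01, 0.002, -1.0]]
contact_force: [-0.5, -0.0, -1.3]
gripper_width: 0.021
clock: 5.33
tool_pos: [0.5078, 0.0625, 0.0869]
tool_rot: [[0.681, 0.732, -0.005], [0.732, -0.681, -0.007], [-0.008, 0.001, -1.0]]
contact_force: [-0.4, 0.8, -0.7]
gripper_width: 0.0206
```

```bash
python3 -m inch '[[[0.01,0.015,-0.15,0.001,-1],[0.01,0.015,-0.25,0.001,-1],[0.01,0.015,-0.325,0.001,-1],[0.01,0.015,-0.325,0.001,-1],[0.01,0.015,-0.325,0.001,-1]]]'
cat > cf.py <<'E'
from h import *
C=np.array([.6451,-.0382]); A=2.4002; cx=np.array([np.cos(A),np.sin(A)]); cy=np.array([-cx[1],cx[0]])
def cl(p): q=np.array(p)[...,:2]-C; return np.stack([q@cx,q@cy],-1)
def wd(x,y): return C+x*cx+y*cy
if __name__=='__main__':
    st=telemetry.state(); p=np.array(st['tool_pos']); r=np.array(st['tool_rot']); f=np.array(st['contact_force'])
    print('clamp mm',(cl(p)*1e3).round(1),'z',round(1e3*p[2],1),'ang-A deg',round(np.degrees(np.arctan2(r[1,0],r[0,0])-A),2),'F cx cy z',np.round([f[:2]@cx,f[:2]@cy,f[2]],1),'w',round(st['gripper_width'],4),'t',st['clock'],'qd',np.abs(st['qd']).max().round(3))
E
python3 cf.py
python3 - <<'E'
from h import *
import pickle
st=telemetry.state(); d=grab('wrist'); pickle.dump((d,st),open('w3.pkl','wb')); save('w3',cv2.resize(d['img'][60:,60:460],(800,648))[:600])
E
```

```text
clock: 5.75
tool_pos: [0.5094, 0.068, 0.0218]
tool_rot: [[0.674, 0.739, -0.005], [0.739, -0.674, -0.006], [-0.008, 0.0, -1.0]]
contact_force: [-0.8, 0.4, -0.9]
gripper_width: 0.0209
clamp mm [171.8  13.3] z 21.8 ang-A deg -89.89 F cx cy z [ 0.9  0.3 -0.9] w 0.0209 t 5.75 qd 0.024
```

View pics/w3.png

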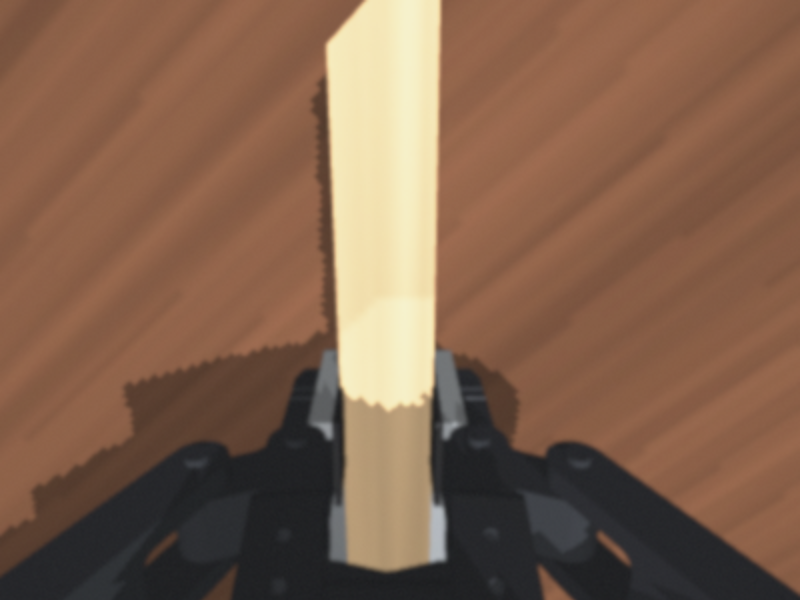

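The rail sits square in the jaws, but the view hides the clamp. I'll slide in gently on the position numbers, watching the forces.

```bash
python3 -m inch '[[[0.003,0.003,-0.008,0,-1],[0.003,0.003,-0.008,0,-1]]]' >/dev/null; python3 cf.py
python3 -m inch '[[[0.04,-0.035,0,0,-1],[0.08,-0.07,0,0,-1],[0.12,-0.1,0,0,-1],[0.148,-0.135,0,0,-1],[0.148,-0.135,0,0,-1]]]' >/dev/null; python3 cf.py
```

```text
clamp mm [171.8  11.3] z 21.6 ang-A deg -89.87 F cx cy z [ 0.2 -0.3 -0.5] w 0.0205 t 5.9667 qd 0.008
clamp mm [127.6  11.5] z 21.7 ang-A deg -90.13 F cx cy z [ 0.2 -0.5 -1.2] w 0.0211 t 6.3833 qd 0.031
```

```bash
python3 -m inch '[[[0,0,-0.015,0,-1],[0,0,-0.02,0,-1],[0,0,-0.02,0,-1]]]' >/dev/null; python3 cf.py
python3 -m inch '[[[0.007,0.0075,0,0,-1],[0.014,0.015,0,0,-1],[0.014,0.015,0,0,-1]]]' >/dev/null; python3 cf.py
```

```text
clamp mm [126.9  11. ] z 19.3 ang-A deg -90.12 F cx cy z [-0.4  2.2 14. ] w 0.0208 t 6.6333 qd 0.007
clamp mm [126.9   9.9] z 19.4 ang-A deg -90.26 F cx cy z [1.1 6.5 9. ] w 0.0207 t 6.8833 qd 0.009
```

```bash
python3 -m inch '[[[0.011,-0.01,0,0,-1],[0.022,-0.02,0,0,-1],[0.022,-0.02,0,0,-1]]]' >/dev/null; python3 cf.py
python3 -m inch '[[[0.008,-0.007,0,0,-1],[0.015,-0.014,0,0,-1],[0.015,-0.014,0,0,-1]]]' >/dev/null; python3 cf.py
```

```text
clamp mm [121.7  10. ] z 19.4 ang-A deg -90.27 F cx cy z [2.8 1.8 5.9] w 0.0209 t 7.1333 qd 0.007
clamp mm [119.7  10.1] z 19.3 ang-A deg -90.24 F cx cy z [5.  2.  6.5] w 0.0209 t 7.3833 qd 0.005
```

```bash
python3 -m inch '[[[0.008,-0.007,0,0,-1],[0.011,-0.01,0,0,-1],[0.011,-0.01,0,0,-1]]]' >/dev/null; python3 cf.py
python3 -m inch '[[[0.008,-0.007,0,0,-1],[0.011,-0.01,0,0,-1],[0.011,-0.01,0,0,-1]]]' >/dev/null; python3 cf.py
```

```text
clamp mm [119.7  10.1] z 19.3 ang-A deg -90.21 F cx cy z [6.4 2.2 6.5] w 0.0207 t 7.6333 qd 0.003
clamp mm [119.7  10. ] z 19.3 ang-A deg -90.18 F cx cy z [7.1 3.1 7.6] w 0.0209 t 7.8833 qd 0.003
```

```bash
python3 -m inch '[[[0,0,0,0,1],[0,0,0,0,1],[0,0,0,0,1],[0,0,0,0,1],[0,0,0.2,0,1],[0,0,0.5,0,1],[-0.15,0,0.8,0.02,1],[-0.3,0,1,0.025,1],[-0.36,0,1,0.025,1],[-0.36,0,1,0.025,1]]]'>/dev/null
python3 -m inch '[[[0,0,0.28,0,1],[0,0,0.28,0,1],[0,0,0.28,0,1]]]' > /dev/null; python3 cf.py
python3 - <<'E'
from h import *
from cf import *
import pickle
st=telemetry.state(); d=grab('wrist'); pickle.dump((d,st),open('w4.pkl','wb'))
im=d['img'].copy()
P=[[*wd(x,y),.042] for x,y in ((0,0),(.23,0),(.208,.022),(.022,.022))]
print(proj(d,P,st).round(1).tolist())
v=im[120:384,140:400]; v=cv2.resize(v,(780,592) ,interpolation=cv2.INTER_CUBIC)[...]
q=((proj(d,P,st)-[140,120])*[3,592/264])
for a in q: cv2.circle(v,tuple(int(k) for k in a),4,(255,0,255),1)
save('w4',v)
E
```

```text
clamp mm [172.5  56.3] z 283.1 ang-A deg -81.14 F cx cy z [ 0.6 -0.2 -0.3] w 0.0855 t 8.9667 qd 0.056
[[272.9, 269.0], [303.8, 120.1], [284.1, 134.3], [261.3, 255.0]]
```

View pics/w4.png

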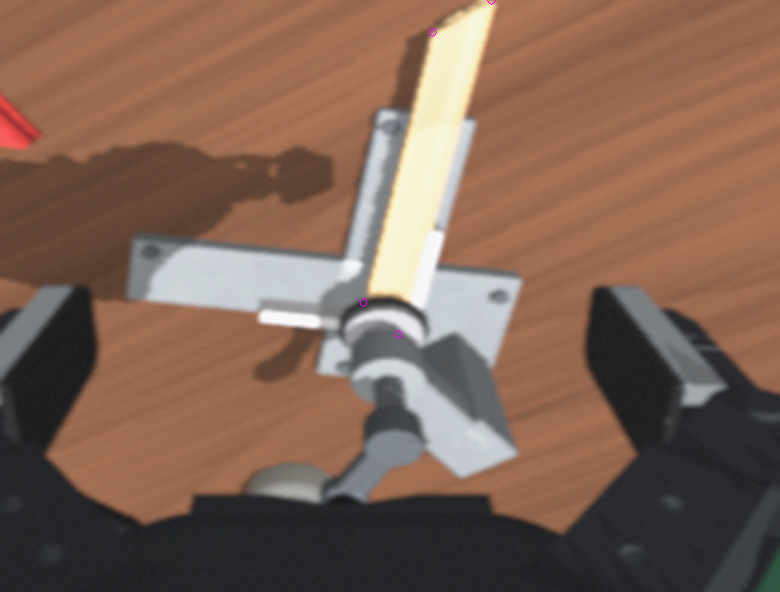

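The long rail lies on the left wing: its far end matches the predicted seated corners (430,30) and (490,0) to within a pixel or so. On to the short rail.

```bash
python3 -m inch '[[[0.01,-1,-0.1,-0.054,1],[0.01,-1,-0.1,-0.054,1],[0.01,-1,-0.1,-0.054,1],[0.01,-1,-0.1,-0.054,1],[0.01,-1,-0.1,-0.054,1],[0.01,-1,-0.1,-0.054,1]]]'
python3 -m inch '[[[0.02,-1,-0.7,-0.053,1],[0.02,-1,-0.7,-0.053,1],[0.02,-1,-0.7,-0.053,1],[0.02,-1,-0.7,-0.053,1],[0.02,-1,-0.7,-0.053,1],[0.02,-1,-0.7,-0.053,1],[0.02,-1,-0.7,-0.053,1],[0.02,-1,-0.7,-0.053,1]]]'
python3 railfit.py w5 .18
```

```text
clock: 9.52
tool_pos: [0.4786, -0.1732, 0.2581]
tool_rot: [[0.807, 0.591, -0.01], [0.591, -0.807, -0.011], [-0.014, 0.003, -1.0]]
contact_force: [0.5, 0.7, 0.1]
gripper_width: 0.0855
clock: 10.18
tool_pos: [0.4798, -0.3753, 0.1141]
tool_rot: [[0.957, 0.289, -0.018], [0.289, -0.957, -0.004], [-0.019, -0.001, -1.0]]
contact_force: [-0.3, 1.8, 0.6]
gripper_width: 0.0852
[[287, 33], [254, 66], [254, 233], [276, 255], [281, 215]]
[[0.4657, -0.2507], [0.4496, -0.2778], [0.4887, -0.4074], [0.5141, -0.4226], [0.5059, -0.384]]
sides [0.139, 0.032, 0.135, 0.03, 0.04] tcp [ 0.4798 -0.3753  0.1141] qd 0.08
```

View pics/w5.png

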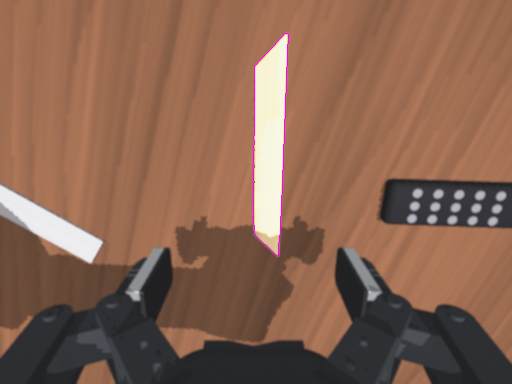

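The mask fits the short rail: centre (0.4795, -0.3396), axis at -73.8°, and the remote is well clear at (450,205). I'll grip 30 mm from the centre, on the far side from the corner end.

```bash
python3 -m inch '[[[0.02,0.02,-0.2,-0.002,1],[0.04,0.035,-0.4,-0.002,1],[0.04,0.035,-0.54,-0.002,1],[0.04,0.035,-0.54,-0.002,1],[0.04,0.035,-0.54,-0.002,1]]]'
python3 -m inch '[[[0,0,0,0,-1],[0,0,0,0,-1],[0,0,0,0,-1],[0,0,0,0,-1],[0,0,0,0,-1],[0,0,0,0,-1],[0,0,0,0,-1],[0,0,0,0,-1]]]' 60
```

```text
clock: 10.65
tool_pos: [0.4894, -0.3633, 0.0074]
tool_rot: [[0.959, 0.284, -0.017], [0.284, -0.959, -0.002], [-0.017, -0.003, -1.0]]
contact_force: [0.1, 0.2, 1.3]
gripper_width: 0.0851
clock: 11.32
tool_pos: [0.4897, -0.364, 0.0087]
tool_rot: [[0.959, 0.283, -0.017], [0.283, -0.959, -0.003], [-0.017, -0.002, -1.0]]
contact_force: [-0.6, 1.0, 6.1]
gripper_width: 0.0208
```

```bash
python3 -m inch '[[[0,0,0.2,0,-1],[0,0,0.43,0,-1],[0.02,0.1,0.43,-0.02,-1],[0.04,0.3,0.43,-0.04,-1],[0.08,0.5,0.43,-0.06,-1],[0.08,0.5,0.43,-0.08,-1],[0.08,0.5,0.43,-0.08,-1]]]'>/dev/null; python3 cf.py
python3 -m inch '[[[0,0.1,0,-0.02,-1],[0.02,0.3,0,-0.04,-1],[0.06,0.5,0,-0.06,-1],[0.08,0.5,0,-0.08,-1],[0.08,0.5,0,-0.083,-1],[0.08,0.5,0,-0.083,-1],[0.08,0.5,0,-0.083,-1]]]'>/dev/null; python3 cf.py
```

```text
clamp mm [-48.1 257.2] z 95.4 ang-A deg -149.64 F cx cy z [-0.9 -0.2 -1. ] w 0.0209 t 11.9 qd 0.103
clamp mm [  6.4 175.3] z 95.3 ang-A deg -179.52 F cx cy z [ 0.  -0.6 -1.2] w 0.0209 t 12.4833 qd 0.015
```

```bash
python3 -m inch '[[[0,0.05,0,-0.001,-1],[0,0.05,-0.15,-0.001,-1],[0,0.05,-0.28,-0.001,-1],[0,0.05,-0.355,-0.001,-1],[0,0.05,-0.355,-0.001,-1],[0,0.05,-0.355,-0.001,-1]]]'>/dev/null; python3 cf.py
```

```text
clamp mm [ 13.3 169. ] z 23.8 ang-A deg -179.93 F cx cy z [-0.1  0.1  0.4] w 0.0208 t 12.9833 qd 0.031
```

```bash
python3 -m inch '[[[0,0,-0.013,0,-1],[0,0,-0.015,0,-1],[0,0,-0.015,0,-1]]]'>/dev/null; python3 cf.py
python3 -m inch '[[[0.035,0.038,0,0,-1],[0.07,0.076,0,0,-1],[0.105,0.115,0,0,-1],[0.135,0.147,0,0,-1],[0.135,0.147,0,0,-1]]]'>/dev/null; python3 cf.py
```

```text
clamp mm [ 12.9 169.2] z 21.5 ang-A deg -179.95 F cx cy z [ 0.5  0.1 -0.8] w 0.0207 t 13.2333 qd 0.004
clamp mm [ 12.8 124.7] z 21.9 ang-A deg -179.7 F cx cy z [ 0.4 -0.7 -1.4] w 0.0213 t 13.65 qd 0.026
```

```bash
python3 -m inch '[[[0,0,-0.015,-0.0008,-1],[0,0,-0.018,-0.0008,-1],[0,0,-0.018,-0.0008,-1]]]' >/dev/null; python3 cf.py
python3 -m inch '[[[0.007,-0.006,0,0,-1],[0.014,-0.013,0,0,-1],[0.014,-0.013,0,0,-1]]]' >/dev/null; python3 cf.py
python3 -m inch '[[[0.01,0.011,0,0,-1],[0.018,0.02,0,0,-1],[0.018,0.02,0,0,-1]]]' >/dev/null; python3 cf.py
```

```text
clamp mm [ 12.7 125. ] z 20.4 ang-A deg -179.96 F cx cy z [ 2.9  2.2 18.2] w 0.0209 t 13.9 qd 0.009
clamp mm [ 11.2 125.3] z 20.5 ang-A deg -179.82 F cx cy z [ 5.6 -0.1  8.8] w 0.0208 t 14.15 qd 0.003
clamp mm [ 11.6 121.6] z 20.6 ang-A deg -179.88 F cx cy z [2.1 3.8 7.1] w 0.0208 t 14.4 qd 0.006
```

```bash
python3 -m inch '[[[0.01,0.008,0,0,-1],[0.018,0.015,0,0,-1],[0.018,0.015,0,0,-1]]]' >/dev/null; python3 cf.py
python3 -m inch '[[[0.008,0.009,0,0,-1],[0.012,0.013,0,0,-1],[0.012,0.013,0,0,-1]]]' >/dev/null; python3 cf.py
```

```text
clamp mm [ 11.6 120.4] z 20.6 ang-A deg -179.97 F cx cy z [2.6 4.8 8.1] w 0.0206 t 14.65 qd 0.008
clamp mm [ 11.8 119.3] z 20.6 ang-A deg -180.06 F cx cy z [1.4 4.7 7.1] w 0.0208 t 14.9 qd 0.002
```

```bash
python3 -m inch '[[[0.012,0.013,0.004,0,-1],[0.018,0.018,0.004,0,-1],[0.018,0.018,0.004,0,-1]]]' >/dev/null; python3 cf.py
python3 -m inch '[[[0.012,0.013,0,0,-1],[0.016,0.018,0,0,-1],[0.016,0.018,0,0,-1]]]' >/dev/null; python3 cf.py
```

```text
clamp mm [ 11.9 116.1] z 21.1 ang-A deg -180.1 F cx cy z [1.1 4.5 4.3] w 0.0206 t 15.15 qd 0.007
clamp mm [ 12.  116.2] z 20.8 ang-A deg -180.24 F cx cy z [0.5 8.9 7.9] w 0.0204 t 15.4 qd 0.006
```

Stopped at 116.2 mm with 8.9 N of resistance; I had expected the seat at 116.3. Release, lift, and look back at both rails and the crank.

```bash
python3 -m inch '[[[0,0,0,0,1],[0,0,0,0,1],[0,0,0,0,1],[0,0,0,0,1],[0,0,0.2,0,1],[0,0,0.4,0,1],[-0.1,0,0.6,0.02,1],[-0.2,0,0.8,0.04,1],[-0.3,0.1,0.9,0.06,1],[-0.38,0.2,1,0.08,1]]]'>/dev/null
python3 -m inch '[[[0,0.2,0.2,0.02,1],[0,0.4,0.2,0.04,1],[0,0.5,0.2,0.06,1],[0,0.55,0.2,0.08,1],[0,0.55,0.2,0.1,1],[0,0.55,0.2,0.12,1],[0,0.55,0.2,0.14,1],[0,0.55,0.2,0.155,1],[0,0.55,0.2,0.155,1]]]' > /dev/null; python3 cf.py
python3 - <<'E'
from h import *
from cf import *
import pickle
st=telemetry.state(); d=grab('wrist'); sc=grab('scene'); pickle.dump((d,st,sc),open('w6.pkl','wb')); print(np.round(st['tool_pos'],3))
P=[[*wd(x,y),.042] for x,y in ((0,0),(.23,0),(.208,.022),(.022,.022),(.022,.158),(0,.18))]
q=proj(d,P,st); print(q.round(1).tolist())
S=2.2; v=cv2.resize(d['img'][120:,100:450],None,fx=S,fy=S,interpolation=cv2.INTER_CUBIC)
for a in (q-[100,120])*S: cv2.circle(v,tuple(int(k) for k in a),4,(255,0,255),1)
save('w6',v)
E
```

```text
clamp mm [169.9  56.8] z 263.2 ang-A deg -95.42 F cx cy z [-0.2  0.4 -0.3] w 0.0854 t 16.9833 qd 0.124
[0.481 0.035 0.263]
[[305.7, 265.7], [299.3, 104.7], [282.2, 124.8], [290.0, 254.0], [198.3, 260.4], [186.4, 273.8]]
```

View pics/w6.png

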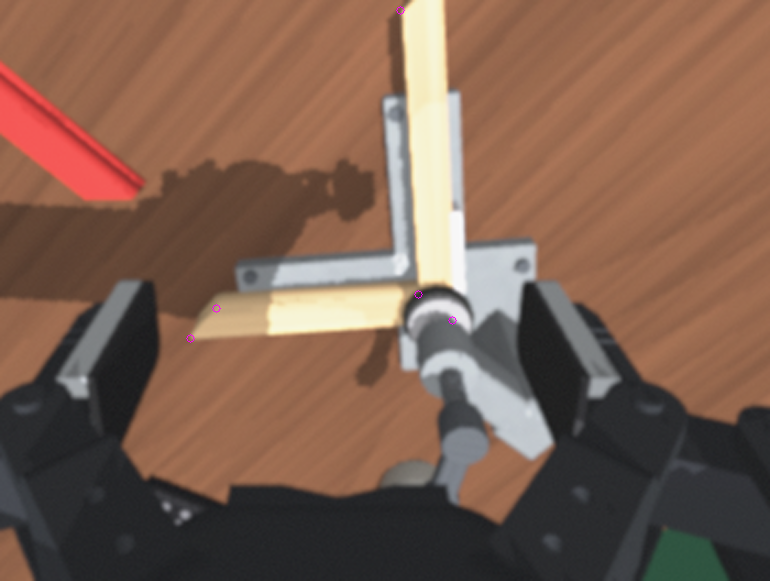

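Both rails lie in the clamp: the short rail's far outer tip at (190,338) and the long rail's at (400,10) fall on the predicted marks, and the mitre joint is under the pad. The crank grip is hidden behind the gripper, so I locate it from the first top and scene pictures.

```bash
python3 - <<'E'
from h import *
from cf import *
import pickle; a,b=pickle.load(open('s0.pkl','rb'))
ax=wd(.013,.013); print('axis',ax)
G=np.array([*(ax+.042*np.array([np.cos(-.98),np.sin(-.98)])),.182])
for n,d in (('scene',a),('top',b)):
    q=proj(d,G)[0]; x,y=q.astype(int); im=d['img'][y-14:y+15,x-14:x+15].max(2)
    m=(im<75).astype(np.uint8); k,l,s,c=cv2.connectedComponentsWithStats(m)
    print(n,q.round(1)); [print('  ',s[i].tolist(),(c[i]+[x-14,y-14]).round(1)) for i in range(1,k) if s[i,4]>5]
    print('  spindle top pred',proj(d,[*ax,.175])[0].round(1))
    if n=='scene': print(im[::2,::2])
E
```

```text
axis [ 0.62673302 -0.03900877]
scene [257.8 211.5]
   [12, 10, 5, 11, 43] [256.7 212. ]
  spindle top pred [257.4 204.1]
[[197 200 197 198 204 203 201 203 200 193 192 194 188 183 179]
 [199 197 198 202 204 202 203 200 193 192 196 190 184 179 184]
 [196 199 204 205 203 205 201 194 192 195 189 184 178 185 188]
 [198 204 205 203 205 201 195 190 195 192 182 180 185 188 185]
 [201 205 203 206 202 191 142 119 162 181 180 186 188 186 186]
 [205 204 203 203 197 155  71  82 105 170 185 187 185 187 187]
 [204 204 202 198 196 149  43  52  54 153 188 185 186 187 188]
 [205 203 199 195 199 150  39  38  53 156 184 186 187 189 191]
 [204 199 193 195 196 150  44  40  83 176 188 186 187 191 195]
 [200 209 213 221 226 193  59  42 116 188 187 189 190 194 190]
 [183 230 233 233 233 195  86  72 150 206 190 192 194 190 192]
 [222 232 232 233 232 186 108 104 175 230 199 196 192 192 200]
 [232 235 233 233 215 164 158 153 192 222 219 217 200 199 199]
 [218 233 232 232 214 145 152 159 172 215 229 231 230 222 210]
 [187 229 231 232 214 142 145 146 162 205 225 229 231 231 231]]
top [283.6 158.6]
   [12, 12, 6, 7, 32] [283.5 158.8]
  spindle top pred [274.4 165.9]
```

```bash
python3 -m inch '[[[0.845,-0.545,-0.15,-0.02,-1],[0.845,-0.545,-0.15,-0.02,-1],[0.845,-0.545,-0.15,-0.02,-1],[0.845,-0.545,-0.15,-0.02,-1],[0.845,-0.545,-0.15,-0.02,-1],[0.845,-0.545,-0.15,-0.02,-1],[0.845,-0.545,-0.15,-0.02,-1],[0.845,-0.545,-0.15,-0.02,-1],[0.845,-0.545,-0.15,-0.02,-1],[0.845,-0.545,-0.15,-0.02,-1]]]' 40
python3 -m inch '[[[0,0,-0.03,0,-1],[0,0,-0.06,0,-1],[0,0,-0.1,0,-1],[0,0,-0.1,0,-1]]]'
```

```text
clock: 17.92
tool_pos: [0.6496, -0.073, 0.2338]
tool_rot: [[0.822, 0.57, -0.007], [0.569, -0.822, -0.031], [-0.023, 0.022, -0.999]]
contact_force: [0.5, 0.3, 0.1]
gripper_width: -0.0001
clock: 18.25
tool_pos: [0.648, -0.073, 0.2117]
tool_rot: [[0.821, 0.57, -0.01], [0.57, -0.821, -0.031], [-0.026, 0.02, -0.999]]
contact_force: [0.2, 0.1, 0.4]
gripper_width: -0.0001
```

```bash
for i in 1; do python3 -m inch '[[[0.005,0,-0.025,0,-1],[0.005,0,-0.025,0,-1]]]' | grep -E 'pos|force'; done
python3 -m inch '[[[0,0,-0.02,0,-1],[0,0,-0.02,0,-1]]]' | grep -E 'pos|force'
python3 -m inch '[[[0,0,-0.015,0,-1],[0,0,-0.015,0,-1]]]' | grep -E 'pos|force'
```

```text
tool_pos: [0.6481, -0.0732, 0.2052]
contact_force: [0.7, 0.3, -0.3]
tool_pos: [0.6492, -0.0732, 0.202]
contact_force: [0.1, -1.1, 1.4]
tool_pos: [0.6504, -0.0729, 0.2015]
contact_force: [-3.7, -0.0, 11.1]
```

Contact with the grip's top at z ≈ 0.2018, so the grip centre is about 0.1818 and the crank stands near 4.1 rad. That leaves about 9 rad to the snug target. Pinch the grip.

```bash
python3 -m inch '[[[0,-0.005,0.05,0,1],[0,-0.005,0.1,0,1],[0,-0.005,0.1,0,1],[0,-0.005,0.1,0,1],[0,-0.005,0.1,0,1],[0,-0.005,0.1,0,1],[0,-0.005,0,0,1],[0,-0.005,-0.08,0,1],[0,-0.005,-0.135,0,1],[0,-0.005,-0.135,0,1]]]' 40
python3 -m inch '[[[0,0,0,0,-1],[0,0,0,0,-1],[0,0,0,0,-1],[0,0,0,0,-1],[0,0,0,0,-1],[0,0,0,0,-1],[0,0,0,0,-1],[0,0,0,0,-1]]]' 40
python3 - <<'E'
from h import *
from cf import *
st=telemetry.state(); p=np.array(st['tool_pos']); R=np.array(st['tool_rot']); g=p-R[:,2]*.0187
v=g[:2]-wd(.013,.013); print('grip',g.round(4),'r',np.linalg.norm(v).round(4),'deg',np.degrees(np.arctan2(v[1],v[0])).round(1),st['contact_force'])
E
```

```text
clock: 19.58
tool_pos: [0.648, -0.0742, 0.1713]
tool_rot: [[0.822, 0.57, -0.014], [0.569, -0.822, -0.032], [-0.03, 0.018, -0.999]]
contact_force: [-0.3, -0.7, 0.4]
gripper_width: 0.0857
clock: 20.25
tool_pos: [0.6485, -0.0743, 0.1722]
tool_rot: [[0.822, 0.57, -0.013], [0.569, -0.822, -0.032], [-0.029, 0.019, -0.999]]
contact_force: [-1.3, -0.9, 4.4]
gripper_width: 0.0191
grip [ 0.6487 -0.0737  0.1909] r 0.041 deg -57.6 [-1.30150895 -0.90024212  4.41295892]
```

```bash
cat > tab.py <<'E'
import sys
from cf import *
st=telemetry.state(); p=np.array(st['tool_pos']); R=np.array(st['tool_rot']); g=p-R[:,2]*.0187
c=wd(.013,.013); v=g[:2]-c; a=np.arctan2(v[1],v[0]); f=np.array(st['contact_force'])
t=np.array([np.sin(a),-np.cos(a)]); ro=v/np.linalg.norm(v)
print('t',round(st['clock'],2),'r mm',(np.linalg.norm(v)*1e3).round(1),'deg',np.degrees(a).round(1),'z',p[2].round(4),'F tan rad z',np.round([f[:2]@t,f[:2]@ro,f[2]],1),'w',round(st['gripper_width'],4),'qd',np.abs(st['qd']).max().round(2))
step=float(sys.argv[1]) if len(sys.argv)>1 else 0
for k in range(1,11) if step else []:
    b=a-np.radians(step*k); s=.042*np.array([np.cos(b),np.sin(b)])-v
    print('[%.3f,%.3f,%.3f,0,-1]'%(s[0]/.2,s[1]/.2,-.008*step*k/360/.2),end=',')
E
python3 tab.py 15
```

```text
t 20.25 r mm 41.0 deg -57.6 z 0.1722 F tan rad z [1.6 0.1 4.4] w 0.0191 qd 0.0
[-0.047,-0.027,-0.002,0,-1],[-0.101,-0.037,-0.003,0,-1],[-0.156,-0.032,-0.005,0,-1],[-0.207,-0.013,-0.007,0,-1],[-0.252,0.019,-0.008,0,-1],[-0.287,0.061,-0.010,0,-1],[-0.310,0.110,-0.012,0,-1],[-0.320,0.164,-0.013,0,-1],[-0.315,0.219,-0.015,0,-1],[-0.296,0.271,-0.017,0,-1],
```

```bash
python3 -m inch '[[[-0.047,-0.027,-0.002,0,-1],[-0.1,-0.037,-0.003,0,-1],[-0.156,-0.032,-0.005,0,-1],[-0.207,-0.013,-0.007,0,-1],[-0.252,0.019,-0.008,0,-1],[-0.287,0.061,-0.01,0,-1],[-0.31,0.11,-0.012,0,-1],[-0.32,0.164,-0.013,0,-1],[-0.315,0.219,-0.015,0,-1],[-0.296,0.271,-0.017,0,-1]]]' >/dev/null; python3 tab.py 15
```

```text
t 21.08 r mm 42.3 deg 155.7 z 0.169 F tan rad z [-3.9 -0.8  3.9] w 0.0188 qd 0.23
[0.030,0.046,-0.002,0,-1],[0.070,0.084,-0.003,0,-1],[0.118,0.110,-0.005,0,-1],[0.172,0.122,-0.007,0,-1],[0.226,0.120,-0.008,0,-1],[0.279,0.105,-0.010,0,-1],[0.326,0.076,-0.012,0,-1],[0.363,0.036,-0.013,0,-1],[0.389,-0.012,-0.015,0,-1],[0.402,-0.066,-0.017,0,-1],
```

```bash
python3 -m inch '[[[0.03,0.046,-0.002,0,-1],[0.07,0.084,-0.003,0,-1],[0.118,0.11,-0.005,0,-1],[0.172,0.122,-0.007,0,-1],[0.226,0.12,-0.008,0,-1],[0.279,0.105,-0.01,0,-1],[0.326,0.076,-0.012,0,-1],[0.363,0.036,-0.013,0,-1],[0.389,-0.012,-0.015,0,-1],[0.402,-0.066,-0.017,0,-1]]]' >/dev/null; python3 tab.py 15
```

```text
t 21.92 r mm 43.1 deg 8.9 z 0.1656 F tan rad z [-3.8 -4.1  6.1] w 0.0188 qd 0.2
[-0.004,-0.056,-0.002,0,-1],[-0.017,-0.109,-0.003,0,-1],[-0.043,-0.157,-0.005,0,-1],[-0.081,-0.197,-0.007,0,-1],[-0.128,-0.225,-0.008,0,-1],[-0.181,-0.241,-0.010,0,-1],[-0.235,-0.242,-0.012,0,-1],[-0.289,-0.229,-0.013,0,-1],[-0.337,-0.203,-0.015,0,-1],[-0.376,-0.165,-0.017,0,-1],
```

```bash
python3 -m inch '[[[-0.004,-0.056,-0.002,0,-1],[-0.017,-0.109,-0.003,0,-1],[-0.043,-0.157,-0.005,0,-1],[-0.081,-0.197,-0.007,0,-1],[-0.128,-0.225,-0.008,0,-1],[-0.181,-0.241,-0.01,0,-1],[-0.235,-0.242,-0.012,0,-1],[-0.289,-0.229,-0.013,0,-1],[-0.337,-0.203,-0.015,0,-1],[-0.376,-0.165,-0.017,0,-1]]]' >/dev/null; python3 tab.py 10
```

```text
t 22.75 r mm 40.7 deg -137.0 z 0.1626 F tan rad z [-3.1 -4.  -0.6] w 0.0187 qd 0.22
[-0.027,0.025,-0.001,0,-1],[-0.044,0.057,-0.002,0,-1],[-0.056,0.092,-0.003,0,-1],[-0.061,0.128,-0.004,0,-1],[-0.059,0.165,-0.006,0,-1],[-0.052,0.200,-0.007,0,-1],[-0.038,0.234,-0.008,0,-1],[-0.019,0.265,-0.009,0,-1],[0.006,0.293,-0.010,0,-1],[0.035,0.315,-0.011,0,-1],
```

```bash
python3 -m inch '[[[-0.027,0.025,-0.001,0,-1],[-0.044,0.057,-0.002,0,-1],[-0.056,0.092,-0.003,0,-1],[-0.061,0.128,-0.004,0,-1],[-0.059,0.165,-0.006,0,-1],[-0.052,0.2,-0.007,0,-1],[-0.038,0.234,-0.008,0,-1],[-0.019,0.265,-0.009,0,-1],[-0.019,0.265,-0.009,0,-1]]]' >/dev/null; python3 tab.py
```

```text
t 23.5 r mm 42.7 deg 142.0 z 0.1608 F tan rad z [-0.6 -1.8  5.4] w 0.0186 qd 0.02
```

Total turned is 520° (9.08 rad), putting the crank near 13.2 rad; the grip went down 11.4 mm against 11.6 expected. Let go, retreat and check.

```bash
python3 -m inch '[[[0,0,0,0,0.2],[0,0,0,0,0.2],[0,0,0,0,0.2],[0,0,0,0,0.2],[0,0,0,0,0.2],[0,0,0.1,0,0.2],[0,0,0.25,0,0.2],[0,0,0.4,0,0.2],[0,0,0.5,0,0.2],[0,0,0.5,0,0.2]]]'
python3 -m inch '[[[-0.7,0.1,0,0,1],[-0.7,0.1,0,0,1],[-0.7,0.1,0,0,1],[-0.7,0.1,0,0,1],[-0.7,0.1,0,0,1],[-0.7,0.1,0,0,1],[-0.7,0.1,0,0,1],[-0.7,0.1,0,0,1]]]'
python3 - <<'E'
from h import *
from cf import *
import pickle
st=telemetry.state(); d=grab('wrist'); sc=grab('scene'); pickle.dump((d,st,sc),open('w7.pkl','wb')); print(np.abs(st['qd']).max())
P=[[*wd(x,y),.042] for x,y in ((0,0),(.23,0),(.208,.022),(.022,.022),(.022,.158),(0,.18))]
ax=wd(.013,.013); g=ax+.042*np.array([np.cos(np.radians(142)),np.sin(np.radians(142))]); P+=[[*g,.190],[*ax,.042]]
q=proj(d,P,st); print(q.round(1).tolist())
v=cv2.resize(d['img'],(800,600),interpolation=cv2.INTER_CUBIC)
for a in q*1.5625: cv2.circle(v,tuple(int(k) for k in a),4,(255,0,255),1)
save('w7',v)
E
```

```text
clock: 24.33
tool_pos: [0.5958, -0.0125, 0.2655]
tool_rot: [[0.822, 0.569, -0.001], [0.569, -0.822, -0.032], [-0.019, 0.026, -0.999]]
contact_force: [-0.3, -0.3, 0.9]
gripper_width: 0.0516
clock: 25.0
tool_pos: [0.4574, 0.0073, 0.2655]
tool_rot: [[0.823, 0.568, 0.001], [0.568, -0.823, -0.031], [-0.017, 0.026, -1.0]]
contact_force: [0.1, 1.0, -1.3]
gripper_width: 0.0854
0.0038350342146226757
[[343.6, 252.8], [320.7, 90.8], [305.5, 113.5], [326.5, 242.8], [235.5, 260.0], [225.1, 274.6], [363.6, 294.2], [333.6, 246.9]]
```

View pics/w7.png

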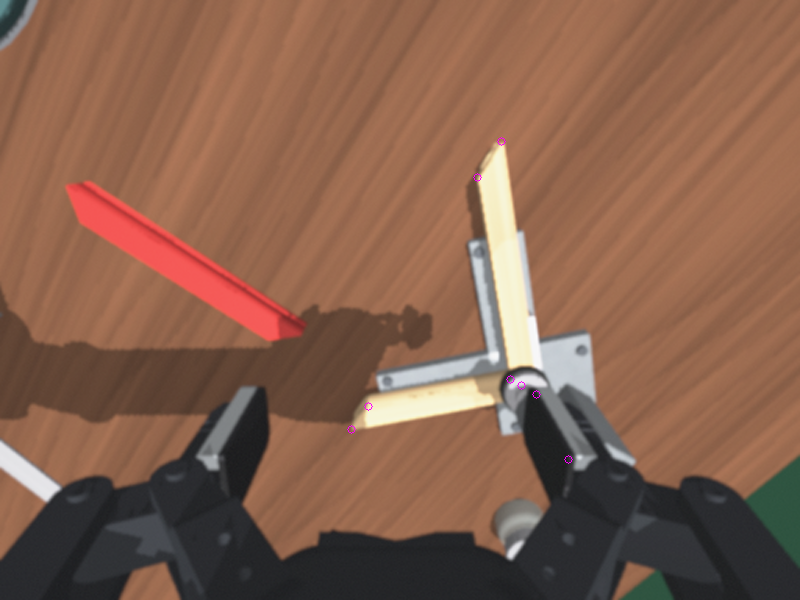

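Both rails are where predicted after clamping: tips at (501,141) and (352,430) on the marks. One more look from the scene camera at the pad and crank.

```bash
python3 - <<'E'
from h import *
from cf import *
import pickle
sc=pickle.load(open('w7.pkl','rb'))[2]; a=pickle.load(open('s0.pkl','rb'))[0]
ax=wd(.013,.013); q=proj(sc,[*ax,.1])[0]; x,y=q.astype(int); S=8
f=lambda i:cv2.resize(i[y-35:y+35,x-24:x+24],None,fx=S,fy=S,interpolation=cv2.INTER_CUBIC)
g=ax+.042*np.array([np.cos(np.radians(142)),np.sin(np.radians(142))])
v=np.hstack([f(a['img']),f(sc['img'])])
for p in ([*g,.170],[*ax,.042]): u=(proj(sc,p)[0]-[x-24,y-35])*S+[48*S,0]; cv2.circle(v,tuple(int(k) for k in u),5,(255,0,255),1)
save('s1',v)
E
```

```text
(no output)
```

View pics/s1.png

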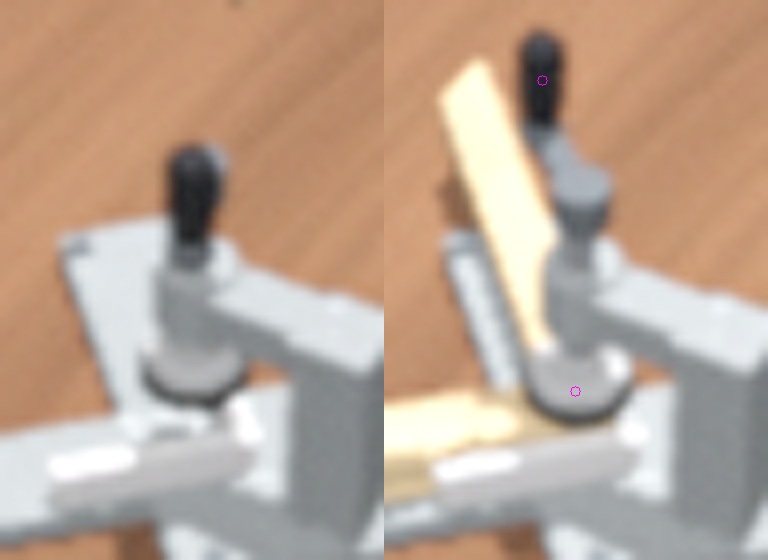

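The scene crop (before on the left, after on the right) shows the pad sitting on both rails at (575,395). It is about 3 px, or 9 mm, lower than before, which matches contact. The grip sits on its predicted mark at (542,80). The robot is clear, so I hand in.

```bash
python3 cf.py; python3 -c "
from station import ticket; print(ticket.close_job())"
```

```text
clamp mm [169.5  93.3] z 265.4 ang-A deg -102.91 F cx cy z [-0.7  0.  -0.3] w 0.0853 t 25.1 qd 0.007
the job is handed in; nothing more can be done
None
```

I set the long rail on the left wing and the short rail on the right, wound the crank clockwise and let go, then handed the job in at 25.1 s. No verdict was reported.

- **Rails:** Each was slid under the pad against its fence until it stopped in the corner. The stop points were within about 0.5 mm of the ones I calculated. In the last wrist view the far tips of both rails still fell on their predicted marks, to about 1–2 mm.
- **Crank:** I turned it 520° (9.1 rad). From the grip height I measured by touch, that puts it at about 13.2 rad, roughly a third of a turn past contact. Expected pad force is about 40 N.
- **Final checks:** The grip came down 11.4 mm against 11.6 mm expected. The scene picture shows the pad down on the joint. The hand is clear, with force readings near zero.
- **Not measured directly:** The pad force is inferred from the crank angle, which is uncertain by about 0.6 rad. The tangential force readings at the grip did not clearly show the 1 N rise expected when snug.
- **Bystanders:** The bottle, remote and jar were not approached. I did not measure their positions again afterwards.

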